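# Hang the clip-handle cup on the display ring

## Task

Hang the little steel cup on the ring of the display stand: pick it up, press the sprung gate of its clip handle onto the lower side of the ring until the ring is inside the handle and the gate flicks shut behind it, then ease the cup down until the ring carries it and let go, so that it hangs there still. Push gently, with no more than about 15 newtons, do not bump the stand or drop the cup onto the ring, and leave the other things on the table where they are.

Things in the scene. Friction and masses are not known exactly. Their poses are not given: they have to be found in the camera images.
- cup: small steel straight-sided cup, 64 mm across, 82 mm high, 0.11 to 0.21 kg, standing upright, open at the top. Origin: centre of its underside; z up, +x from its axis toward its handle. The handle is a snap hook: a loop of 6 mm steel rod in the cup's x-z plane, with a sprung gate as its outer side. Grip the cup across y, near its top, a finger on each side of the handle's plane.
- cup_mid (a point): centre of the cup, on its axis, 41 mm above its underside; axes as cup
- cup_loop (a point): point in the handle's opening, 50 mm from the cup's axis, 50 mm above its underside. The lower rod leaves the wall 22 mm high; the upper rod rises from 68 mm high at the wall to a corner 69 mm from the axis, 81 mm high (rod centreline), above the gate. The bar seats under that corner, its centre about 61 mm from the axis, 72 mm high; there the cup hangs, tilted some 52 degrees, mouth away from the post.
- gate_end (a point): free end of the gate, a straight 5 mm steel rod, 26 mm long, upright when shut, its centreline 66 mm from the cup's axis and its hinge 34 mm above the cup's underside. It swings only inward, toward the cup, up to 1.3 rad, and springs back; from inside it cannot be pushed open.
- cup_nose (a point): where the gate's free end lies when shut: on the cup, 66 mm from its axis, 60 mm above its underside. The loop's fixed nose, 6 mm rod, is right above (62 mm up to the corner). A bar pressed on the gate 50 mm above the underside meets about 3 N, then 3 to 6 N; some 25 mm in, it slips past the gate's end, which flicks shut behind it; the rigid cup wall comes 4 to 8 mm later.
- stand: metal display stand, fixed: round foot 140 mm across, post 250 mm high, one level telescopic arm along the stand's -x, axis 211 mm above the table. Origin: centre of the foot on the table, z up. Arm: 15 mm tube to 68 mm from the post's axis, 20 mm collar to 83 mm (thumbscrew on top), then an 8 mm rod that ends in a ring.
- stand_arm (a point): end of the arm's fixed tube, on its axis, 83 mm from the post. The ring hangs under the end of the rod, in the plane across the arm: 6 mm steel wire, 40 mm inner diameter; its lowest wire runs across the arm, centre 165 mm above the table. The rod is clamped at any length, so the ring is 110 to 145 mm from the post's axis: not measured, find it by touch or sight.
- mug_2_mid (a point): bystander: tall white stoneware mug with an ordinary closed handle, 102 mm across, 129 mm high, loose; this point is its centre, half-way up
- mug_3_mid (a point): bystander: tall white stoneware mug with an ordinary closed handle, 98 mm across, 124 mm high, loose; this point is its centre, half-way up
- balm_jar_1_mid (a point): bystander: small black jar with ribbed lid, 56 mm across, 48 mm high, loose; this point is its centre, half-way up
- service_bell_mid (a point): bystander: brass counter bell, 84 mm across, 62 mm high, loose; this point is its centre, half-way up
- bud_vase_2_mid (a point): bystander: small white bud vase, 103 mm across, 120 mm high, loose; this point is its centre, half-way up
Mind the look-alikes: they are no part of the job. Leave any blue look-alike of the cup alone.

How it is judged (in metres and radians):
On the way, in this order (a step that is already met when the one before it is completed fails the run):
1. the cup is lifted clear of the table (height (world z) of cup_mid above 0.08 m), for 0.2 s.
2. the ring pushes the gate open (distance between gate_end and cup_nose above 0.01 m and contact force between cup and stand above 0.5 N), for 0.1 s.
At the end, for the whole second after the job is handed in: The cup hangs at rest (under 0.06 m/s, 1 rad/s) from the ring, which bears it; gate shut (end within 2.5 mm of the nose point); middle of the handle opening within 20 mm of the arm's line, 70 to 165 mm in front of the post, 125 to 165 mm above the table (distance between gate_end and cup_nose below 0.0025 m and contact force between cup and stand above 0.5 N and x of cup_loop in the frame of stand between -0.165 and -0.07 m and y of cup_loop in the frame of stand between -0.02 and 0.02 m and z of cup_loop in the frame of stand between 0.125 and 0.165 m and linear speed of cup below 0.06 m/s and angular speed of cup below 1 rad/s); the robot touches nothing.
It fails at once if the cup presses or knocks on the stand with more than 20 N (contact force between cup and stand above 20 N).
It fails at once if the robot itself bears on the stand with more than 5 N (contact force between the arm and stand above 5 N).
It fails at once if a bystander is shifted by more than 25 mm (distance of any of mug_2_mid, mug_3_mid, balm_jar_1_mid, service_bell_mid, bud_vase_2_mid from where it was at the start of the episode above 0.025 m).
It also fails if it takes over 64 s, if anything falls off the work surface, if the arm or the gripper's body presses on something with over 40 N, if the wrist force passes 120 N, or if a joint passes its speed limit or range.

## Robot

A 6-joint arm with a two-finger parallel gripper is mounted at the origin on a cart in front of the work surface, level with it; the furniture and walls round the work are solid. World frame = base frame: x ahead of the robot, y to its left, z up, the work surface at z = 0. Lengths are in m, angles in degrees, forces in N, time in s.
With the tool pointing down it reaches from about 0.35 to 0.875 m from the base axis. Payload 4.2 kg.
Tool frame: the origin (TCP) lies on the centre line of the jaws, within the pads' length; the fingertips stand 22 mm ahead of it and the grasp point (between the pads) lies 3 mm ahead of it (r.tcp_to_tips is the distance from the TCP to the fingertips, in m); z points along the fingers, y is the line along which they close (so a half turn about z gives the same grasp; the last joint's range is limited). The gripper opens to 87 mm and grips with 3 to 60 N. Pads are 19 mm wide; open, the fingers measure 117 mm over their backs; the gripper's body (75 mm by 190 mm) begins 51 mm behind the grasp point.
Start: joints at [-56.345, 22.042, 0.453, 0, -68.411, -14.817], TCP at [0.202, -0.591, 0.245] pointing down, gripper open.
Joint ranges: [-179.83, 179.83], [-69.29, 118.12], [-61.27, 80.66], [-181.25, 117.63], [-171.15, -9.14], [-177.46, 177.46]. Speed limits (degrees/s): [159.86, 159.86, 180, 180, 180, 180].

## Interface

Orientations are given as a 3x3 rotation matrix whose columns are the frame's x, y, z axes.
In Python, from station import r gives the robot as it stands.
- The arm moves only by the tool apply_moves, never from a script. Its argument "plan" is a list of rows, each an object with "grip": the opening, from 0 (shut) to 1 (fully open); "offset": the shift along the tool's x, y, z in cm, a list of three; "spin": the turn about the tool's z in rad. A call has 1 to 5 rows; each row is the pose to reach, as a shift and turn from the pose commanded when the call began, along the tool's axes at that moment; what a row does not reach only later rows make up. A row lasts 1/10 s, in which the tool goes at most 50 mm and 8.59 degrees, less where a joint would pass 70% of its speed; a pose out of reach is approached as far as the arm can. A call with a gripper value outside its range is refused whole. The fingers move at their own pace and stop on an object; the grip force is fixed at half the most. Time passes only in rows, so rows that repeat a pose let the fingers close. It gives the time, the measured TCP pose, the force, the opening and the grip force at its end, in the units of the state.
- r.sense(): the state, without advancing time (a new reading comes with each control period).
- r.capture(name): name is "side" or "top" or "wrist"; returns a dict with "img" (420x560x3 uint8, blue, green, red), "depth" (420x560 float32, m along the optical axis (not along the pixel's ray), 0 where there is no reading), "mtx" (3x3 intrinsics, pixels), "R" (3x3) and "t" (3): a world point X has camera coordinates R X + t. Camera axes: x right, y down, z forward; pixel columns grow to the right and rows downward; lengths in m; the calibration is good to about 2 mm. A picture is of the moment at which its call begins.
- r.finish_job(): hands the job in; it is judged then, once.
The state is a dict: "time_s": time; "joints": joint angles; "joint_velocities": joint speeds; "effort": joint torques, N m; "tcp_pos": TCP position; "ee_rot": TCP orientation; "wrist_force": force on the tool from outside, world axes, zero at the start; "moment": the same for the moment, N m; "gripper_width": opening from 0.0 (shut) to 1.0 (fully open); "gripper_force": force on a finger pad.
Only numpy, scipy, OpenCV 4.12 (cv2) and the standard library are available. Lean on these libraries where they do the work, as an engineer would, in place of code of your own. Each camera call takes 0.05 s, during which the arm holds its last target. There are 200 camera calls.

## Working session

There is one attempt and no reset: what is moved stays moved. The work goes in short steps, Python scripts to look and compute and a tool call to move; the robot and the scene stay as the last step left them, time stands still between calls to the robot, and variables do not carry over. Pictures are saved under pics/ and viewed, at most 10 in all, crops included, and the job is handed in when it is done.

Besides the shell and the picture viewer there is one more tool, called after "Request:" by a JSON object that holds its "api" and its "payload", one argument or row to a line. apply_moves: Moves the arm, as the interface text tells. Its arguments: {"type":"object","properties":{"plan":{"type":"array"}},"required":["plan"]}

```bash
mkdir -p pics; ls; cat > h.py <<'E'
import numpy as np, cv2, json
from station import r
def snap(n,name):
    c=r.capture(n); np.savez(f'pics/{name}.npz',**c); cv2.imwrite(f'pics/{name}.png',c['img']); return c
def load(name): return np.load(f'pics/{name}.npz')
def pt(c,u,v,d=None):
    if d is None: d=c['depth'][int(v),int(u)]
    K=c['mtx']; p=np.array([(u-K[0,2])/K[0,0],(v-K[1,2])/K[1,1],1])*d
    return c['R'].T@(p-c['t'])
def cloud(c):
    v,u=np.mgrid[:420,:560]; K=c['mtx']; d=c['depth']
    P=np.stack([(u-K[0,2])/K[0,0]*d,(v-K[1,2])/K[1,1]*d,d],-1)-c['t']
    return P@c['R']
E
python3 - <<'E'
from h import *
for n in('side','top'): 
    c=snap(n,n+'0'); print(c['R'],c['t'],c['mtx'])
a=np.vstack([cv2.imread('pics/top0.png')]); 
E
```

```text
pics
[[-0.99963675 -0.02361938  0.01298013]
 [-0.02067233  0.36295771 -0.93157627]
 [ 0.01729201 -0.93150621 -0.36331414]] [0.56594979 0.16762667 0.94537807] [[383.39442149   0.         282.32571548]
 [  0.         383.39442149 209.18932516]
 [  0.           0.           1.        ]]
[[-0.00477378 -0.99998133  0.00381331]
 [-0.97831551  0.00388066 -0.20708382]
 [ 0.20706516 -0.00471919 -0.97831577]] [-0.08579302  0.61804895  1.18742548] [[390.53444156   0.         280.20467247]
 [  0.         390.53444156 208.24162522]
 [  0.           0.           1.        ]]
```

View pics/side0.png

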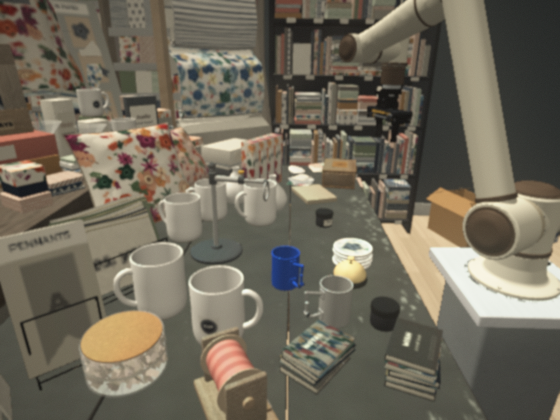

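View pics/top0.png

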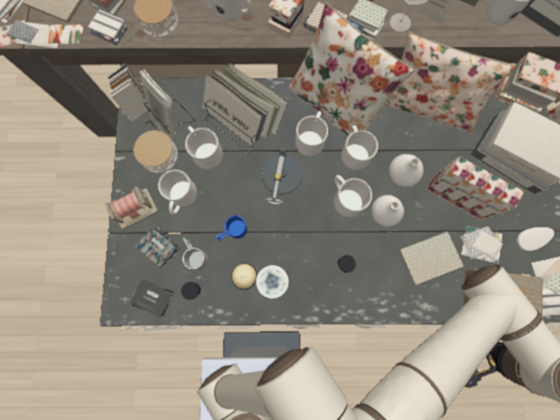

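```bash
python3 - <<'E'
from h import *
t=load('top0');s=load('side0')
def crop(c,u,v,w,h,k): return cv2.resize(c['img'][v:v+h,u:u+w],None,fx=k,fy=k,interpolation=cv2.INTER_CUBIC)
a=np.hstack([crop(t,160,220,65,60,6),crop(t,250,145,65,60,6)])
b=np.hstack([crop(s,295,260,65,40+20,6),crop(s,200,165,80,60,6)[:, :390]])
b=np.hstack([crop(s,295,265,65,40,6)[:240],crop(s,205,168,65,40,6)])
cv2.imwrite('pics/c1.png',np.vstack([a,b]))
P=cloud(t);Q=cloud(s)
for n,p in (('top',P),('side',Q)):
    # cup region
    m=(p[...,2]>0.03)&(p[...,2]<0.3)
    for nm,c in (('cup',t),):pass
print('cup top px',pt(t,193,258),pt(t,193,250), 'foot',pt(t,290,182),pt(t,281,174))
print('side',pt(s,337,300),pt(s,216,240),pt(s,265,195))
# stand cloud from top: z>0.15 near foot
f=pt(t,290,182)
m=(np.hypot(P[...,0]-f[0],P[...,1]-f[1])<.2)&(P[...,2]>.14)&(P[...,2]<.3)
m[:, :240]=0;m[:,300:]=0
for v,u in np.argwhere(m)[::3]: print(u,v,P[v,u].round(3))
E
```

```text
cup top px [0.46528821 0.19799548 0.00207708] [0.48593307 0.18726799 0.05609577] foot [ 0.71825563 -0.12226182  0.01727936] [ 0.68659023 -0.09053976  0.21378896]
side [0.45775919 0.21288332 0.06694602] [ 0.74654272 -0.08947512  0.03990508] [ 0.62669102 -0.26892144  0.10764259]
281 147 [ 0.755 -0.091  0.248]
284 147 [ 0.756 -0.099  0.245]
282 148 [ 0.752 -0.093  0.25 ]
285 148 [ 0.754 -0.102  0.244]
282 149 [ 0.749 -0.093  0.25 ]
285 149 [ 0.749 -0.102  0.248]
282 150 [ 0.746 -0.093  0.249]
285 150 [ 0.747 -0.102  0.247]
281 151 [ 0.743 -0.091  0.25 ]
284 151 [ 0.743 -0.099  0.249]
280 152 [ 0.743 -0.088  0.241]
283 152 [ 0.742 -0.096  0.245]
279 153 [ 0.745 -0.085  0.227]
282 153 [ 0.739 -0.093  0.244]
285 153 [ 0.746 -0.102  0.224]
281 154 [ 0.742 -0.091  0.228]
284 154 [ 0.744 -0.099  0.223]
280 155 [ 0.741 -0.088  0.221]
283 155 [ 0.739 -0.096  0.228]
279 156 [ 0.745 -0.085  0.204]
282 156 [ 0.738 -0.094  0.221]
285 156 [ 0.741 -0.102  0.212]
282 157 [ 0.736 -0.094  0.219]
285 157 [ 0.742 -0.103  0.202]
281 158 [ 0.734 -0.091  0.217]
284 158 [ 0.736 -0.1    0.211]
281 159 [ 0.729 
[... 1949 characters left out ...]
614 -0.059  0.209]
273 199 [ 0.613 -0.068  0.214]
276 199 [ 0.614 -0.076  0.208]
267 200 [ 0.613 -0.05   0.203]
270 200 [ 0.611 -0.059  0.21 ]
273 200 [ 0.61  -0.068  0.215]
276 200 [ 0.61  -0.076  0.213]
279 200 [ 0.611 -0.084  0.208]
268 201 [ 0.615 -0.052  0.179]
274 201 [ 0.608 -0.07   0.21 ]
277 201 [ 0.607 -0.079  0.213]
280 201 [ 0.609 -0.087  0.204]
268 202 [ 0.613 -0.052  0.177]
271 202 [ 0.614 -0.061  0.172]
279 202 [ 0.606 -0.084  0.206]
282 202 [ 0.608 -0.093  0.197]
272 203 [ 0.612 -0.064  0.168]
275 203 [ 0.612 -0.073  0.166]
278 203 [ 0.611 -0.082  0.169]
281 203 [ 0.606 -0.09   0.193]
275 204 [ 0.609 -0.073  0.167]
278 204 [ 0.608 -0.082  0.173]
281 204 [ 0.606 -0.09   0.181]
```

View pics/c1.png

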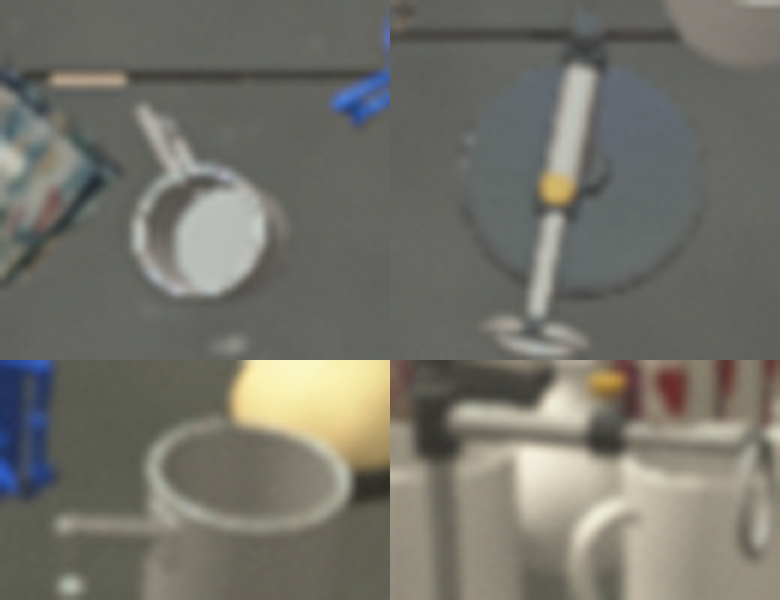

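```bash
python3 - <<'E'
from h import *
t=load('top0');s=load('side0')
def ray(c,u,v,z):
    K=c['mtx'];d=c['R'].T@np.array([(u-K[0,2])/K[0,0],(v-K[1,2])/K[1,1],1]); o=-c['R'].T@c['t']
    return (o+d*(z-o[2])/d[2]).round(4)
print('rim centre',ray(t,193.3,258.3,.082),'tip',ray(t,184.2,238.3,.081),'root',ray(t,190,248.3,.07))
print('side rim c',ray(s,295+250/6,265+115/6,.082),'corner',ray(s,295+65/6,265+163/6,.081))
print('top ringends',ray(t,250+490/6,145+328/6,.19),ray(t,250+582/6-65,145+340/6,.19))
print('foot',ray(t,250+(587-390)/6,145+182/6,.005))
P=cloud(t);m=np.zeros((420,560),bool);m[158:200,270:290]=1
m&=(P[...,2]>.205)&(P[...,2]<.222)&(P[...,0]>.622)
X=P[m];k=np.polyfit(X[:,0],X[:,1],1);print('line',k,np.degrees(np.arctan(k[0])),[np.polyval(k,x) for x in(.61,.745)])
Q=cloud(s)
# side view: rim / ring/post points
for nm,b in(('ring',((.59,.64),(-.11,-.03),(.155,.21))),('post',((.72,.77),(-.12,-.07),(.03,.19))),('rim',((.4,.56),(.13,.26),(.072,.09)))):
  for w,A in(('s',Q),('t',P)):
    m=np.all([(A[...,i]>b[i][0])&(A[...,i]<b[i][1]) for i in range(3)],axis=0);Y=A[m]
    print(nm,w,len(Y),Y.mean(0).round(4) if len(Y) else'',Y.min(0).round(3) if len(Y) else '',Y.max(0).round(3) if len(Y) else '')
S=r.sense();print({k:np.round(v,3).tolist() for k,v in S.items()})
E
```

```text
rim centre [0.4577 0.1796 0.082 ] tip [0.5199 0.2107 0.081 ] root [0.4898 0.1938 0.07  ]
side rim c [0.4559 0.1812 0.082 ] corner [0.5175 0.2103 0.081 ]
top ringends [ 0.616  -0.2369  0.19  ] [ 0.6106 -0.0932  0.19  ]
foot [ 0.7455 -0.0983  0.005 ]
line [-0.1802268   0.04018486] -10.21656002188256 [np.float64(-0.06975348967230756), np.float64(-0.09408410750151047)]
ring s 96 [ 0.6121 -0.0662  0.1888] [ 0.604 -0.091  0.164] [ 0.638 -0.041  0.21 ]
ring t 57 [ 0.6112 -0.0699  0.1876] [ 0.605 -0.093  0.165] [ 0.626 -0.044  0.21 ]
post s 279 [ 0.7469 -0.0893  0.113 ] [ 0.741 -0.099  0.032] [ 0.755 -0.084  0.19 ]
post t 22 [ 0.7448 -0.0984  0.0992] [ 0.742 -0.101  0.034] [ 0.748 -0.095  0.173]
rim s 446 [0.4641 0.1871 0.0789] [0.425 0.15  0.072] [0.519 0.218 0.085]
rim t 108 [0.4687 0.1874 0.0811] [0.425 0.149 0.072] [0.521 0.214 0.09 ]
{'time_s': 0.1, 'joints': [-56.345, 22.086, 0.388, -0.025, -68.411, -14.816], 'joint_velocities': [0.02, -0.104, 0.282, 0.047, -0.057, -0.071], 'effort': [-0.0, -39.169, 18.794, 4.232, 0.014, -0.0], 'tcp_pos': [0.202, -0.591, 0.244], 'ee_rot': [[-0.946, -0.323, -0.001], [-0.323, 0.946, 0.002], [0.0, 0.002, -1.0]], 'wrist_force': [-0.428, 0.501, 0.505], 'moment': [-0.03, -0.039, -0.036], 'gripper_force': 0.0, 'gripper_width': 1.002}
```

Request:
{"api": "apply_moves", "payload": {
  "plan": [
    {"grip": 1,"offset": [-2.5,3.3,0],"spin": -0.05},
    {"grip": 1,"offset": [-5.5,7.2,0],"spin": -0.126},
    {"grip": 1,"offset": [-8.5,11.2,0],"spin": -0.126},
    {"grip": 1,"offset": [-11.5,15.2,0],"spin": -0.126},
    {"grip": 1,"offset": [-14.5,19.1,0],"spin": -0.126}
  ]
}}

```text
time_s: 0.6
tcp_pos: [0.2773, -0.3619, 0.2441]
ee_rot: [[-0.899, -0.439, -0.0], [-0.439, 0.899, 0.001], [0.0, 0.001, -1.0]]
wrist_force: [1.4, 0.0, 0.3]
gripper_width: 1.0
gripper_force: 0.0
```

```bash
cat >> h.py <<'E'
def to(target,yaw=None):
    "print shift in tool axes (cm) and spin to reach world TCP target / tool-x yaw (deg)"
    S=r.sense();R=np.array(S['ee_rot']);p=np.array(S['tcp_pos'])
    y=np.degrees(np.arctan2(R[1,0],R[0,0]))
    print('t',S['time_s'],'tcp',p.round(4),'yaw',y.round(2),'tilt',R[:,2].round(4),'off',((np.array(target)-p)@R*100).round(2),'F',np.round(S['wrist_force'],2),'w',np.round([S['gripper_width'],S['gripper_force']],3),'j',np.round(S['joints'],0))
    if yaw is not None: print('spin',-np.radians((yaw-y+180)%360-180).round(4))
E
python3 -c "
from h import *
to([.457,.1803,.19],-154)"
```

```text
t 0.6 tcp [ 0.2773 -0.3619  0.2441] yaw -153.99 tilt [-5.e-04  6.e-04 -1.e+00] off [-39.93  40.84   5.44] F [1.38 0.03 0.29] w [1. 0.] j [-32.   5. -22.  -0. -63. -32.]
spin 0.0003
```

Request:
{"api": "apply_moves", "payload": {
  "plan": [
    {"grip": 1,"offset": [-3.4,3.5,0],"spin": 0},
    {"grip": 1,"offset": [-6.8,7.0,0],"spin": 0},
    {"grip": 1,"offset": [-10.2,10.5,0],"spin": 0},
    {"grip": 1,"offset": [-13.6,14.0,0],"spin": 0},
    {"grip": 1,"offset": [-17.0,17.5,0],"spin": 0}
  ]
}}

```text
time_s: 1.1
tcp_pos: [0.3531, -0.1301, 0.2446]
ee_rot: [[-0.898, -0.439, 0.001], [-0.439, 0.898, 0.0], [-0.001, -0.0, -1.0]]
wrist_force: [1.2, -0.5, 0.5]
gripper_width: 0.998
gripper_force: 0.0
```

Request:
{"api": "apply_moves", "payload": {
  "plan": [
    {"grip": 1,"offset": [-3.4,3.5,0],"spin": 0},
    {"grip": 1,"offset": [-6.8,7.0,0],"spin": 0},
    {"grip": 1,"offset": [-10.2,10.5,0],"spin": 0},
    {"grip": 1,"offset": [-13.6,14.0,0],"spin": 0},
    {"grip": 1,"offset": [-17.0,17.5,0],"spin": 0}
  ]
}}

```text
time_s: 1.6
tcp_pos: [0.4289, 0.1019, 0.2445]
ee_rot: [[-0.898, -0.44, 0.0], [-0.44, 0.898, 0.0], [-0.0, 0.0, -1.0]]
wrist_force: [1.4, -1.0, 0.0]
gripper_width: 1.0
gripper_force: 0.0
```

```bash
python3 -c "
from h import *
to([.457,.1803,.19],-154)"
```

```text
t 1.6 tcp [0.4289 0.1019 0.2445] yaw -153.89 tilt [ 0.e+00  1.e-04 -1.e+00] off [-5.97  5.8   5.45] F [ 1.43 -1.02  0.02] w [1. 0.] j [ 35.   4. -24.  -0. -62. -99.]
spin 0.0018
```

Request:
{"api": "apply_moves", "payload": {
  "plan": [
    {"grip": 1,"offset": [-3.0,2.9,1.5],"spin": 0},
    {"grip": 1,"offset": [-5.97,5.8,4.0],"spin": 0},
    {"grip": 1,"offset": [-5.97,5.8,5.4],"spin": 0},
    {"grip": 1,"offset": [-5.97,5.8,5.4],"spin": 0}
  ]
}}

```text
time_s: 2.0
tcp_pos: [0.4558, 0.1782, 0.1877]
ee_rot: [[-0.898, -0.44, -0.006], [-0.44, 0.898, -0.004], [0.007, -0.001, -1.0]]
wrist_force: [0.7, -0.4, -0.0]
gripper_width: 0.997
gripper_force: 0.0
```

```bash
python3 -c "
from h import *
c=snap('wrist','w1');to([.457,.1803,.068],-154)
o=-c['R'].T@c['t'];print(o)
K=c['mtx']
for q in([.457,.1803,.082],[.5187,.2105,.081],[.457,.1803,0]):
  x=c['R']@np.array(q)+c['t'];print((x/x[2]*[K[0,0],K[1,1],1])[:2]+K[:2,2])
"
```

```text
t 2.05 tcp [0.4565 0.1779 0.1893] yaw -153.91 tilt [-0.003  -0.0024 -1.    ] off [-0.2   0.2  12.13] F [0.61 0.28 0.18] w [1.001 0.   ] j [  40.   12.  -23.   -0.  -56. -104.]
spin 0.0016
[0.38873033 0.14535271 0.32844603]
[286.36872589 218.90846626]
[286.10236536 301.38323375]
[285.9721463  193.54835998]
```

View pics/w1.png

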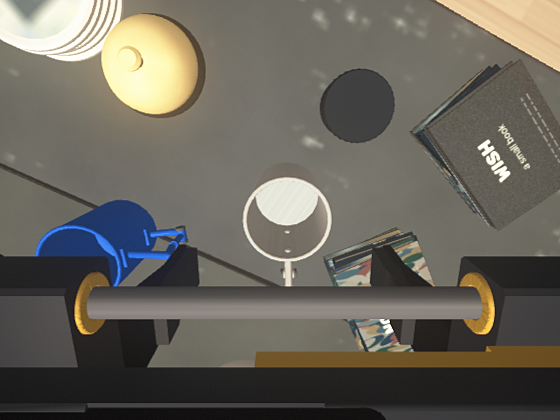

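```bash
python3 -c "
from h import *
for n in('top0','side0'):
  P=cloud(load(n))-np.array([.457,.1803,0]);a=np.radians(26);x=P[...,0]*np.cos(a)+P[...,1]*np.sin(a);y=-P[...,0]*np.sin(a)+P[...,1]*np.cos(a)
  for s in(1,-1):
    m=(abs(x)<.03)&(s*y>.036)&(s*y<.075);print(n,s,m.sum(),np.sort(P[m][:,2])[-5:].round(3))
"
```

```text
top0 1 187 [0.004 0.004 0.004 0.005 0.008]
top0 -1 217 [0.004 0.004 0.005 0.005 0.006]
side0 1 214 [0.002 0.002 0.002 0.002 0.002]
side0 -1 120 [0.001 0.001 0.001 0.002 0.002]
```

Request:
{"api": "apply_moves", "payload": {
  "plan": [
    {"grip": 1,"offset": [-0.2,0.2,2.0],"spin": 0},
    {"grip": 1,"offset": [-0.2,0.2,5.0],"spin": 0}
  ]
}}

```text
time_s: 2.25
tcp_pos: [0.4599, 0.1816, 0.143]
ee_rot: [[-0.898, -0.439, 0.006], [-0.439, 0.898, 0.004], [-0.007, 0.001, -1.0]]
wrist_force: [-0.3, 1.2, 0.7]
gripper_width: 0.998
gripper_force: 0.0
```

Request:
{"api": "apply_moves", "payload": {
  "plan": [
    {"grip": 1,"offset": [0,0,3.0],"spin": 0},
    {"grip": 1,"offset": [0,0,5.5],"spin": 0},
    {"grip": 1,"offset": [0,0,7.0],"spin": 0},
    {"grip": 1,"offset": [0,0,7.0],"spin": 0}
  ]
}}

```text
time_s: 2.65
tcp_pos: [0.4575, 0.1795, 0.0699]
ee_rot: [[-0.899, -0.438, -0.002], [-0.438, 0.899, -0.002], [0.003, -0.001, -1.0]]
wrist_force: [-0.5, 0.3, 0.7]
gripper_width: 1.001
gripper_force: 0.0
```

```bash
python3 -c "
from h import *
to([.457,.1803,.068],-154)"
```

```text
t 2.65 tcp [0.4575 0.1795 0.0699] yaw -154.02 tilt [-0.0022 -0.0018 -1.    ] off [0.01 0.09 0.19] F [-0.47  0.29  0.65] w [1.001 0.   ] j [  40.   21.  -31.   -0.  -38. -104.]
spin -0.0003
```

Request:
{"api": "apply_moves", "payload": {
  "plan": [
    {"grip": 0.8,"offset": [0,0.1,0.1],"spin": 0},
    {"grip": 0.72,"offset": [0,0.1,0.1],"spin": 0},
    {"grip": 0.65,"offset": [0,0.1,0.1],"spin": 0},
    {"grip": 0.6,"offset": [0,0.1,0.1],"spin": 0},
    {"grip": 0.6,"offset": [0,0.1,0.1],"spin": 0}
  ]
}}

```text
time_s: 3.15
tcp_pos: [0.4582, 0.182, 0.0706]
ee_rot: [[-0.898, -0.44, 0.001], [-0.44, 0.898, 0.001], [-0.002, 0.0, -1.0]]
wrist_force: [-1.2, -1.1, 5.8]
gripper_width: 0.736
gripper_force: 30.0
```

```bash
python3 -c "
from h import *
to([.457,.1803,.068],-154)"
```

```text
t 3.15 tcp [0.4582 0.182  0.0706] yaw -153.93 tilt [ 1.4e-03  8.0e-04 -1.0e+00] off [ 0.18 -0.1   0.26] F [-1.24 -1.07  5.76] w [ 0.736 30.   ] j [  41.   21.  -31.    0.  -38. -105.]
spin 0.0013
```

Request:
{"api": "apply_moves", "payload": {
  "plan": [
    {"grip": 0.6,"offset": [0,0,-1.0],"spin": 0},
    {"grip": 0.6,"offset": [0,0,-4.0],"spin": 0},
    {"grip": 0.6,"offset": [0,0,-8.0],"spin": 0},
    {"grip": 0.6,"offset": [0,0,-11.5],"spin": 0},
    {"grip": 0.6,"offset": [0,0,-13.0],"spin": 0}
  ]
}}

```text
time_s: 3.65
tcp_pos: [0.4588, 0.1825, 0.2035]
ee_rot: [[-0.898, -0.44, 0.005], [-0.44, 0.898, 0.004], [-0.006, 0.001, -1.0]]
wrist_force: [0.8, 0.9, -1.8]
gripper_width: 0.739
gripper_force: 30.0
```

```bash
python3 -c "
from h import *
to([.5126,-.0516,.20],169.7)"
```

```text
t 3.65 tcp [0.4588 0.1825 0.2035] yaw -153.91 tilt [ 0.0051  0.0036 -1.    ] off [  5.47 -23.4    0.29] F [ 0.82  0.88 -1.79] w [ 0.739 30.   ] j [  41.   11.  -21.    0.  -57. -105.]
spin 0.6352
```

Request:
{"api": "apply_moves", "payload": {
  "plan": [
    {"grip": 0.6,"offset": [0.8,-3.5,0],"spin": 0.1},
    {"grip": 0.6,"offset": [1.9,-8.0,0],"spin": 0.23},
    {"grip": 0.6,"offset": [3.0,-13.0,0],"spin": 0.37},
    {"grip": 0.6,"offset": [4.2,-18.0,0],"spin": 0.5},
    {"grip": 0.6,"offset": [5.2,-22.0,0],"spin": 0.635}
  ]
}}

```text
time_s: 4.15
tcp_pos: [0.5073, -0.0407, 0.1998]
ee_rot: [[-0.983, 0.185, -0.0], [0.185, 0.983, 0.0], [0.0, 0.0, -1.0]]
wrist_force: [1.2, 0.7, -1.9]
gripper_width: 0.742
gripper_force: 30.0
```

Request:
{"api": "apply_moves", "payload": {
  "plan": [
    {"grip": 0.6,"offset": [0,0,0],"spin": 0},
    {"grip": 0.6,"offset": [0,0,0],"spin": 0},
    {"grip": 0.6,"offset": [0,0,0],"spin": 0}
  ]
}}

```text
time_s: 4.45
tcp_pos: [0.5073, -0.0382, 0.1995]
ee_rot: [[-0.984, 0.178, -0.0], [0.178, 0.984, 0.0], [0.0, 0.0, -1.0]]
wrist_force: [0.6, -0.0, -1.3]
gripper_width: 0.739
gripper_force: 30.0
```

```bash
python3 - <<'E'
from h import *
to([.5126,-.0516,.1856],169.7)
t=snap('top','t2');s=snap('side','s2')
def crop(c,u,v,w,h,k): return cv2.resize(c['img'][v:v+h,u:u+w],None,fx=k,fy=k,interpolation=cv2.INTER_CUBIC)
a=np.hstack([crop(t,230,165,65,80,6),crop(s,230,160,65,80,6)])
cv2.imwrite('pics/c2.png',a)
E
```

```text
t 4.45 tcp [ 0.5073 -0.0382  0.1995] yaw 169.73 tilt [-5.e-04  3.e-04 -1.e+00] off [-0.76 -1.23  1.39] F [ 0.59 -0.04 -1.3 ] w [ 0.739 30.   ] j [  14.   13.  -19.   -0.  -57. -114.]
spin 0.0005
```

View pics/c2.png

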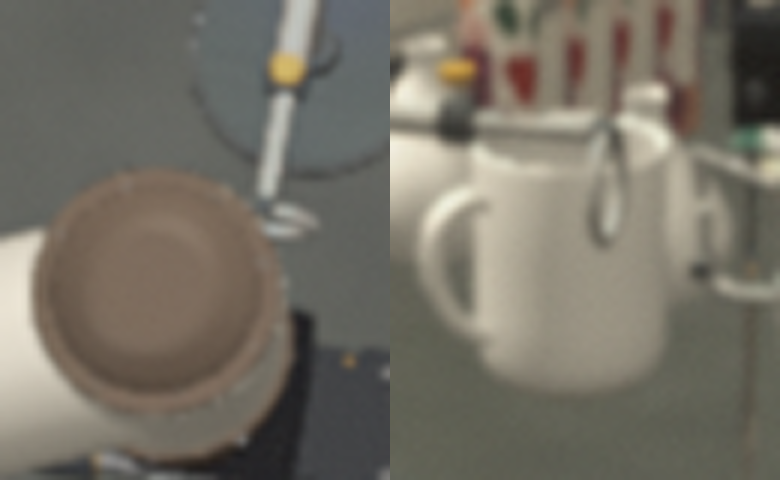

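```bash
python3 - <<'E'
from h import *
s=load('s2');K=s['mtx'];p=np.array([.5073,-.0382,.1289]);e=np.array([.984,-.178,0])
def pr(q):
    x=s['R']@q+s['t'];return (x/x[2]*[K[0,0],K[1,1],1])[:2]+K[:2,2]
for d in(-.004,-.002,0): print(d,[pr(p+e*(a+d)+[0,0,z]).round(1) for a,z in((.069,.081),(.066,.034),(.066,.05))])
print('ring',pr(np.array([.611,-.0695,.165])),pr(np.array([.6115,-.0695,.211])))
c=cv2.resize(s['img'][170:220,255:315],None,fx=12,fy=12,interpolation=cv2.INTER_CUBIC);cv2.imwrite('pics/c3.png',c)
E
```

```text
-0.004 [array([281.8, 185.2]), array([282.8, 203.6]), array([282.9, 197.5])]
-0.002 [array([281. , 185.2]), array([282. , 203.5]), array([282.1, 197.4])]
0 [array([280.2, 185.1]), array([281.2, 203.5]), array([281.3, 197.3])]
ring [265.9461726  199.63584455] [265.69585417 182.05916748]
```

View pics/c3.png

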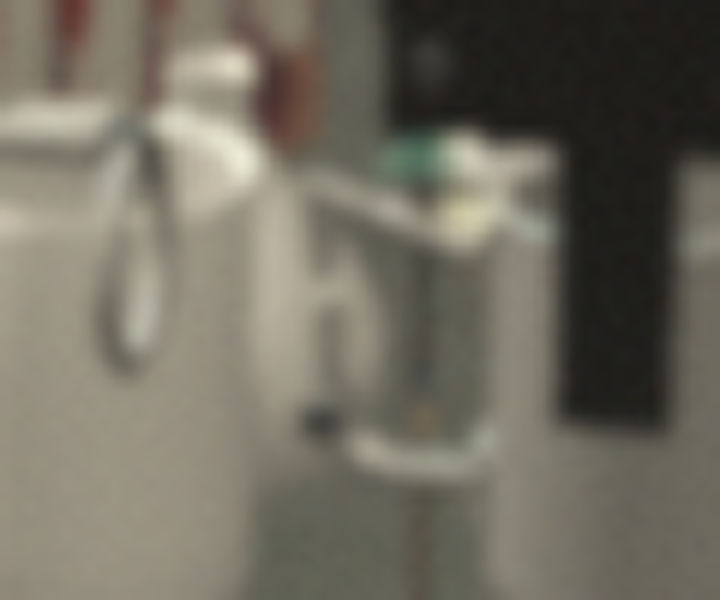

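```bash
python3 - <<'E'
from h import *
to([.5244,-.0538,.1856],169.7)
E
```

```text
t 4.55 tcp [ 0.5074 -0.0376  0.1996] yaw 169.8 tilt [-1.e-04  2.e-04 -1.e+00] off [-1.96 -1.29  1.4 ] F [-0.11  0.28 -1.66] w [ 0.734 30.   ] j [  14.   13.  -19.   -0.  -57. -114.]
spin 0.0017
```

Request:
{"api": "apply_moves", "payload": {
  "plan": [
    {"grip": 0.6,"offset": [-0.3,-1.0,0.7],"spin": 0},
    {"grip": 0.6,"offset": [-1.0,-1.3,1.4],"spin": 0},
    {"grip": 0.6,"offset": [-1.9,-1.3,1.4],"spin": 0},
    {"grip": 0.6,"offset": [-1.9,-1.3,1.4],"spin": 0},
    {"grip": 0.6,"offset": [-1.9,-1.3,1.4],"spin": 0}
  ]
}}

```text
time_s: 5.05
tcp_pos: [0.5244, -0.0549, 0.1853]
ee_rot: [[-0.984, 0.179, -0.0], [0.179, 0.984, -0.0], [0.0, -0.0, -1.0]]
wrist_force: [-1.1, 0.3, -1.4]
gripper_width: 0.74
gripper_force: 30.0
```

```bash
cat >> h.py <<'E'
W=np.array([.611,-.0695,.165]); e=np.array([.984,-.179,0]); n=np.array([.179,.984,0])
def rel():
    S=r.sense(); p=np.array(S['tcp_pos'])
    c=p-[0,0,.0706]-.002*e; f=np.array(S['wrist_force'])
    print('t',S['time_s'],'bar in cup frame mm',((W-c)@np.array([e,n,[0,0,1]]).T*1000).round(1),'F(e,n,z)',(np.array([e,n,[0,0,1]])@f).round(2),'w',round(S['gripper_width'],3))
E
python3 - <<'E'
from h import *
to([.5244,-.0538,.1856],169.7);rel()
E
```

```text
t 5.05 tcp [ 0.5244 -0.0549  0.1853] yaw 169.66 tilt [-4.e-04 -0.e+00 -1.e+00] off [ 0.02  0.11 -0.03] F [-1.07  0.35 -1.38] w [ 0.74 30.  ] j [  12.   16.  -18.   -0.  -56. -112.]
spin -0.0007
t 5.05 bar in cup frame mm [89.8  1.2 50.3] F(e,n,z) [-1.12  0.15 -1.38] w 0.74
```

Request:
{"api": "apply_moves", "payload": {
  "plan": [
    {"grip": 0.6,"offset": [-0.5,0.1,0],"spin": 0},
    {"grip": 0.6,"offset": [-1.0,0.1,0],"spin": 0},
    {"grip": 0.6,"offset": [-1.5,0.1,0],"spin": 0},
    {"grip": 0.6,"offset": [-1.8,0.1,0],"spin": 0},
    {"grip": 0.6,"offset": [-2.1,0.1,0],"spin": 0}
  ]
}}

```text
time_s: 5.55
tcp_pos: [0.5441, -0.0576, 0.1852]
ee_rot: [[-0.984, 0.179, -0.003], [0.179, 0.984, 0.0], [0.003, -0.0, -1.0]]
wrist_force: [-3.8, 0.7, -1.0]
gripper_width: 0.737
gripper_force: 30.0
```

```bash
python3 -c "
from h import *
rel()"
```

```text
t 5.55 bar in cup frame mm [70.   0.3 50.4] F(e,n,z) [-3.83  0.04 -0.97] w 0.737
```

Request:
{"api": "apply_moves", "payload": {
  "plan": [
    {"grip": 0.6,"offset": [-0.25,0,0],"spin": 0},
    {"grip": 0.6,"offset": [-0.5,0,0],"spin": 0},
    {"grip": 0.6,"offset": [-0.75,0,0],"spin": 0},
    {"grip": 0.6,"offset": [-1.0,0,0],"spin": 0},
    {"grip": 0.6,"offset": [-1.25,0,0],"spin": 0}
  ]
}}

```text
time_s: 6.05
tcp_pos: [0.5553, -0.0601, 0.1846]
ee_rot: [[-0.984, 0.18, -0.005], [0.18, 0.984, -0.0], [0.005, -0.001, -1.0]]
wrist_force: [-5.3, 1.4, -2.5]
gripper_width: 0.735
gripper_force: 30.0
```

Request:
{"api": "apply_moves", "payload": {
  "plan": [
    {"grip": 0.6,"offset": [-0.2,0,0],"spin": 0},
    {"grip": 0.6,"offset": [-0.4,0,0],"spin": 0},
    {"grip": 0.6,"offset": [-0.6,0,0],"spin": 0}
  ]
}}

```text
time_s: 6.35
tcp_pos: [0.561, -0.0612, 0.1842]
ee_rot: [[-0.984, 0.18, -0.006], [0.18, 0.984, -0.0], [0.006, -0.001, -1.0]]
wrist_force: [-4.7, 1.1, -2.6]
gripper_width: 0.742
gripper_force: 30.0
```

```bash
python3 -c "
from h import *
rel()"
```

```text
t 6.35 bar in cup frame mm [52.7  0.8 51.4] F(e,n,z) [-4.83  0.21 -2.64] w 0.742
```

Request:
{"api": "apply_moves", "payload": {
  "plan": [
    {"grip": 0.6,"offset": [-0.15,0,0],"spin": 0},
    {"grip": 0.6,"offset": [-0.3,0,0],"spin": 0},
    {"grip": 0.6,"offset": [-0.45,0,0],"spin": 0}
  ]
}}

```text
time_s: 6.65
tcp_pos: [0.5672, -0.0619, 0.1849]
ee_rot: [[-0.984, 0.18, -0.001], [0.18, 0.984, 0.0], [0.001, -0.0, -1.0]]
wrist_force: [-2.5, 0.7, -5.8]
gripper_width: 0.734
gripper_force: 30.0
```

Request:
{"api": "apply_moves", "payload": {
  "plan": [
    {"grip": 0.6,"offset": [-0.15,0,0],"spin": 0},
    {"grip": 0.6,"offset": [-0.3,0,0],"spin": 0}
  ]
}}

```text
time_s: 6.85
tcp_pos: [0.5727, -0.0624, 0.1867]
ee_rot: [[-0.984, 0.178, 0.005], [0.178, 0.984, -0.001], [-0.005, 0.0, -1.0]]
wrist_force: [0.9, -0.2, -0.9]
gripper_width: 0.74
gripper_force: 30.0
```

```bash
python3 -c "
from h import *
rel()"
```

```text
t 6.85 bar in cup frame mm [41.  -0.1 48.9] F(e,n,z) [ 0.93 -0.03 -0.85] w 0.74
```

Request:
{"api": "apply_moves", "payload": {
  "plan": [
    {"grip": 0.6,"offset": [0.3,0,0],"spin": 0},
    {"grip": 0.6,"offset": [0.7,0,0],"spin": 0},
    {"grip": 0.6,"offset": [1.1,0,0],"spin": 0},
    {"grip": 0.6,"offset": [1.1,0,0],"spin": 0}
  ]
}}

```text
time_s: 7.25
tcp_pos: [0.5591, -0.0603, 0.186]
ee_rot: [[-0.984, 0.179, 0.001], [0.179, 0.984, 0.0], [-0.001, 0.0, -1.0]]
wrist_force: [0.3, -0.2, -1.4]
gripper_width: 0.74
gripper_force: 30.0
```

```bash
python3 -c "
from h import *
rel()
s=snap('side','s3')
c=cv2.resize(s['img'][165:225,240:300],None,fx=10,fy=10,interpolation=cv2.INTER_CUBIC);cv2.imwrite('pics/c4.png',c)
"
```

```text
t 7.25 bar in cup frame mm [54.7  0.2 49.6] F(e,n,z) [ 0.33 -0.1  -1.39] w 0.74
```

View pics/c4.png

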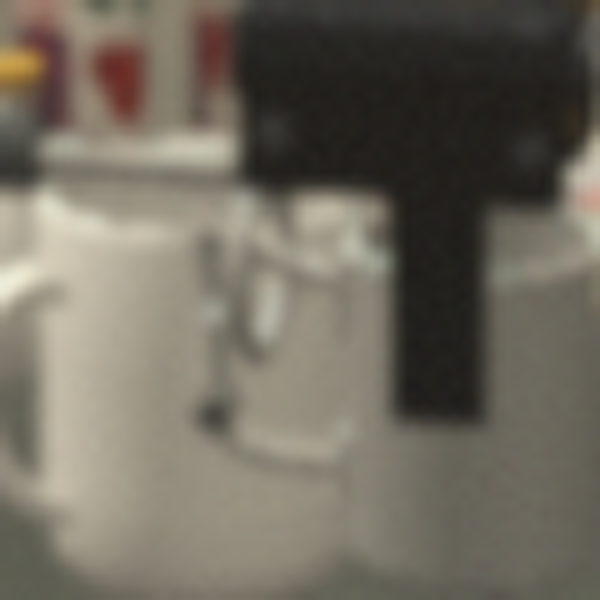

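Request:
{"api": "apply_moves", "payload": {
  "plan": [
    {"grip": 0.6,"offset": [0.2,0,0.4],"spin": 0},
    {"grip": 0.6,"offset": [0.3,0,0.8],"spin": 0},
    {"grip": 0.6,"offset": [0.3,0,1.2],"spin": 0},
    {"grip": 0.6,"offset": [0.3,0,1.6],"spin": 0},
    {"grip": 0.6,"offset": [0.3,0,1.8],"spin": 0}
  ]
}}

```text
time_s: 7.8
tcp_pos: [0.5564, -0.0598, 0.1668]
ee_rot: [[-0.984, 0.179, -0.001], [0.179, 0.984, -0.0], [0.001, -0.0, -1.0]]
wrist_force: [-1.0, 0.2, -2.5]
gripper_width: 0.737
gripper_force: 30.0
```

```bash
python3 -c "
from h import *
rel()"
```

```text
t 7.8 bar in cup frame mm [57.4  0.3 68.8] F(e,n,z) [-0.98 -0.02 -2.47] w 0.737
```

Request:
{"api": "apply_moves", "payload": {
  "plan": [
    {"grip": 0.6,"offset": [0,0,0.1],"spin": 0},
    {"grip": 0.6,"offset": [0,0,0.2],"spin": 0},
    {"grip": 0.6,"offset": [0,0,0.2],"spin": 0}
  ]
}}

```text
time_s: 8.1
tcp_pos: [0.5568, -0.0598, 0.1656]
ee_rot: [[-0.984, 0.179, 0.0], [0.179, 0.984, -0.0], [-0.0, 0.0, -1.0]]
wrist_force: [-0.4, 0.1, -0.6]
gripper_width: 0.74
gripper_force: 30.0
```

```bash
python3 -c "
from h import *
rel()"
```

```text
t 8.1 bar in cup frame mm [57.1  0.2 70. ] F(e,n,z) [-0.45  0.04 -0.61] w 0.74
```

Request:
{"api": "apply_moves", "payload": {
  "plan": [
    {"grip": 0.6,"offset": [0.15,0,0.1],"spin": 0},
    {"grip": 0.6,"offset": [0.3,0,0.2],"spin": 0},
    {"grip": 0.6,"offset": [0.3,0,0.3],"spin": 0}
  ]
}}

```text
time_s: 8.4
tcp_pos: [0.5538, -0.0592, 0.163]
ee_rot: [[-0.984, 0.179, 0.001], [0.179, 0.984, -0.0], [-0.001, 0.0, -1.0]]
wrist_force: [0.3, 0.4, 0.9]
gripper_width: 0.738
gripper_force: 30.0
```

```bash
python3 -c "
from h import *
rel()"
```

```text
t 8.4 bar in cup frame mm [60.1  0.1 72.6] F(e,n,z) [0.2  0.42 0.92] w 0.738
```

Request:
{"api": "apply_moves", "payload": {
  "plan": [
    {"grip": 0.6,"offset": [0,0,0.15],"spin": 0},
    {"grip": 0.6,"offset": [0,0,0.3],"spin": 0}
  ]
}}

```text
time_s: 8.6
tcp_pos: [0.5544, -0.0594, 0.1604]
ee_rot: [[-0.984, 0.179, 0.002], [0.179, 0.984, -0.0], [-0.002, 0.0, -1.0]]
wrist_force: [-0.2, -1.6, 4.3]
gripper_width: 0.737
gripper_force: 30.0
```

```bash
python3 -c "
from h import *
rel()"
```

```text
t 8.6 bar in cup frame mm [59.5  0.1 75.2] F(e,n,z) [ 0.07 -1.61  4.3 ] w 0.737
```

Request:
{"api": "apply_moves", "payload": {
  "plan": [
    {"grip": 0.6,"offset": [0,0,0.1],"spin": 0},
    {"grip": 0.6,"offset": [0,0,0.15],"spin": 0}
  ]
}}

```text
time_s: 8.8
tcp_pos: [0.5548, -0.0594, 0.1588]
ee_rot: [[-0.984, 0.179, 0.003], [0.179, 0.984, -0.0], [-0.003, 0.0, -1.0]]
wrist_force: [0.8, -0.6, 3.4]
gripper_width: 0.737
gripper_force: 30.0
```

Request:
{"api": "apply_moves", "payload": {
  "plan": [
    {"grip": 0.6,"offset": [0,0,0.1],"spin": 0},
    {"grip": 0.6,"offset": [-0.02,0,0.15],"spin": 0}
  ]
}}

```text
time_s: 9.0
tcp_pos: [0.5547, -0.0593, 0.157]
ee_rot: [[-0.984, 0.179, 0.002], [0.179, 0.984, 0.0], [-0.002, 0.0, -1.0]]
wrist_force: [1.5, -0.8, 4.8]
gripper_width: 0.737
gripper_force: 30.0
```

Request:
{"api": "apply_moves", "payload": {
  "plan": [
    {"grip": 0.6,"offset": [-0.02,0,0.12],"spin": 0},
    {"grip": 0.6,"offset": [-0.05,0,0.24],"spin": 0},
    {"grip": 0.6,"offset": [-0.08,0,0.36],"spin": 0},
    {"grip": 0.6,"offset": [-0.11,0,0.48],"spin": 0}
  ]
}}

```text
time_s: 9.4
tcp_pos: [0.5551, -0.0595, 0.1516]
ee_rot: [[-0.984, 0.179, 0.0], [0.179, 0.984, -0.0], [-0.0, -0.0, -1.0]]
wrist_force: [2.0, -0.8, 4.1]
gripper_width: 0.735
gripper_force: 30.0
```

```bash
python3 -c "
from h import *
rel()"
```

```text
t 9.4 bar in cup frame mm [58.8  0.2 84. ] F(e,n,z) [ 2.15 -0.42  4.14] w 0.735
```

Request:
{"api": "apply_moves", "payload": {
  "plan": [
    {"grip": 0.6,"offset": [-0.04,0,0.12],"spin": 0},
    {"grip": 0.6,"offset": [-0.08,0,0.24],"spin": 0},
    {"grip": 0.6,"offset": [-0.12,0,0.36],"spin": 0},
    {"grip": 0.6,"offset": [-0.17,0,0.48],"spin": 0}
  ]
}}

```text
time_s: 9.8
tcp_pos: [0.5569, -0.0599, 0.147]
ee_rot: [[-0.984, 0.179, 0.001], [0.179, 0.984, -0.0], [-0.001, -0.0, -1.0]]
wrist_force: [0.9, -0.2, 5.2]
gripper_width: 0.737
gripper_force: 30.0
```

```bash
python3 -c "
from h import *
rel()"
```

```text
t 9.8 bar in cup frame mm [57.   0.2 88.6] F(e,n,z) [ 0.94 -0.01  5.19] w 0.737
```

Request:
{"api": "apply_moves", "payload": {
  "plan": [
    {"grip": 0.6,"offset": [-0.04,0,0.12],"spin": 0},
    {"grip": 0.6,"offset": [-0.08,0,0.24],"spin": 0},
    {"grip": 0.6,"offset": [-0.13,0,0.36],"spin": 0},
    {"grip": 0.6,"offset": [-0.18,0,0.48],"spin": 0}
  ]
}}

```text
time_s: 10.2
tcp_pos: [0.559, -0.0603, 0.1426]
ee_rot: [[-0.984, 0.179, 0.001], [0.179, 0.984, -0.0], [-0.001, 0.0, -1.0]]
wrist_force: [1.0, -0.5, 6.0]
gripper_width: 0.742
gripper_force: 30.0
```

Request:
{"api": "apply_moves", "payload": {
  "plan": [
    {"grip": 0.6,"offset": [-0.05,0,0.12],"spin": 0},
    {"grip": 0.6,"offset": [-0.1,0,0.24],"spin": 0},
    {"grip": 0.6,"offset": [-0.15,0,0.36],"spin": 0}
  ]
}}

```text
time_s: 10.5
tcp_pos: [0.5608, -0.0606, 0.1392]
ee_rot: [[-0.984, 0.179, 0.002], [0.179, 0.984, -0.0], [-0.002, 0.0, -1.0]]
wrist_force: [1.2, -2.1, 7.6]
gripper_width: 0.74
gripper_force: 30.0
```

```bash
python3 -c "
from h import *
rel()
s=snap('side','s4')
c=cv2.resize(s['img'][165:225,240:300],None,fx=10,fy=10,interpolation=cv2.INTER_CUBIC);cv2.imwrite('pics/c5.png',c)
"
```

```text
t 10.5 bar in cup frame mm [53.   0.2 96.4] F(e,n,z) [ 1.57 -1.81  7.58] w 0.74
```

View pics/c5.png

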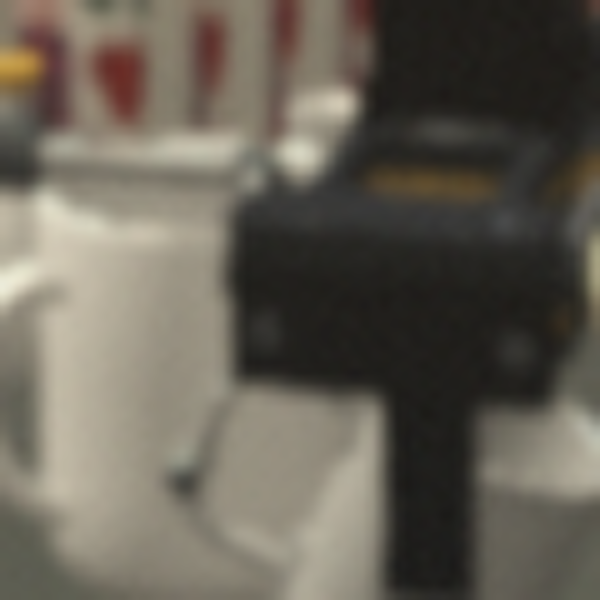

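Request:
{"api": "apply_moves", "payload": {
  "plan": [
    {"grip": 0.6,"offset": [0,0,-0.1],"spin": 0},
    {"grip": 0.6,"offset": [0,0,-0.15],"spin": 0}
  ]
}}

```text
time_s: 10.75
tcp_pos: [0.5603, -0.0605, 0.1401]
ee_rot: [[-0.984, 0.179, 0.001], [0.179, 0.984, 0.0], [-0.001, 0.0, -1.0]]
wrist_force: [2.4, -2.5, 3.3]
gripper_width: 0.738
gripper_force: 30.0
```

Request:
{"api": "apply_moves", "payload": {
  "plan": [
    {"grip": 0.75,"offset": [0,0,0],"spin": 0},
    {"grip": 0.76,"offset": [0,0,0],"spin": 0},
    {"grip": 0.77,"offset": [0,0,0],"spin": 0},
    {"grip": 0.78,"offset": [0,0,0],"spin": 0},
    {"grip": 0.8,"offset": [0,0,0],"spin": 0}
  ]
}}

```text
time_s: 11.25
tcp_pos: [0.5589, -0.0604, 0.1392]
ee_rot: [[-0.984, 0.179, -0.003], [0.179, 0.984, -0.0], [0.003, -0.0, -1.0]]
wrist_force: [0.5, -0.8, 0.3]
gripper_width: 0.789
gripper_force: 0.0
```

Request:
{"api": "apply_moves", "payload": {
  "plan": [
    {"grip": 0.82,"offset": [0,0,0],"spin": 0},
    {"grip": 0.85,"offset": [0,0,0],"spin": 0},
    {"grip": 0.9,"offset": [0,0,0],"spin": 0},
    {"grip": 1.0,"offset": [0,0,0],"spin": 0},
    {"grip": 1.0,"offset": [0,0,0],"spin": 0}
  ]
}}

```text
time_s: 11.75
tcp_pos: [0.5599, -0.0604, 0.1401]
ee_rot: [[-0.984, 0.179, 0.0], [0.179, 0.984, 0.0], [-0.0, 0.0, -1.0]]
wrist_force: [0.2, -0.2, -0.2]
gripper_width: 0.969
gripper_force: 0.0
```

```bash
python3 -c "
from h import *
rel()
s=snap('side','s5')
c=cv2.resize(s['img'][165:235,230:300],None,fx=8,fy=8,interpolation=cv2.INTER_CUBIC);cv2.imwrite('pics/c6.png',c)
"
```

```text
t 11.75 bar in cup frame mm [53.9  0.2 95.5] F(e,n,z) [ 0.21 -0.19 -0.23] w 0.969
```

View pics/c6.png

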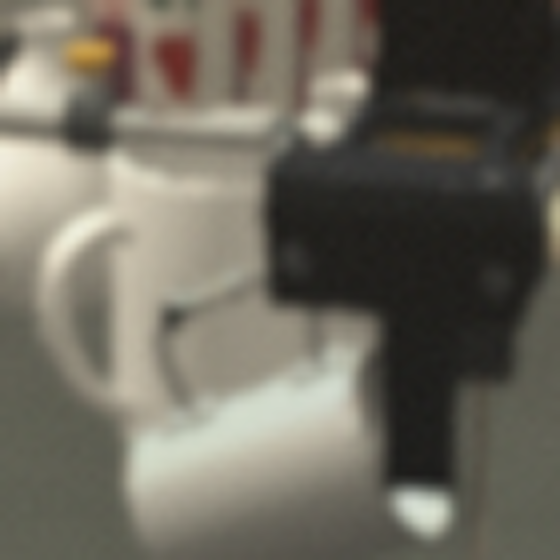

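Request:
{"api": "apply_moves", "payload": {
  "plan": [
    {"grip": 1.0,"offset": [0,0,0],"spin": 0},
    {"grip": 1.0,"offset": [0,0,0],"spin": 0},
    {"grip": 1.0,"offset": [0.5,0,0],"spin": 0},
    {"grip": 1.0,"offset": [1.2,0,0],"spin": 0},
    {"grip": 1.0,"offset": [2.2,0,0],"spin": 0}
  ]
}}

```text
time_s: 12.3
tcp_pos: [0.5376, -0.0564, 0.1399]
ee_rot: [[-0.984, 0.179, -0.0], [0.179, 0.984, 0.0], [0.0, 0.0, -1.0]]
wrist_force: [-1.1, 0.7, 0.1]
gripper_width: 0.994
gripper_force: 0.0
```

Request:
{"api": "apply_moves", "payload": {
  "plan": [
    {"grip": 1.0,"offset": [1.5,0,0],"spin": 0},
    {"grip": 1.0,"offset": [3.5,0,0],"spin": 0},
    {"grip": 1.0,"offset": [6.0,0,-1],"spin": 0},
    {"grip": 1.0,"offset": [8.0,0,-3],"spin": 0},
    {"grip": 1.0,"offset": [9.0,0,-6],"spin": 0}
  ]
}}

```text
time_s: 12.8
tcp_pos: [0.4459, -0.0405, 0.1992]
ee_rot: [[-0.984, 0.179, -0.005], [0.179, 0.984, -0.001], [0.005, -0.001, -1.0]]
wrist_force: [1.2, 0.5, 0.4]
gripper_width: 1.001
gripper_force: 0.0
```

Request:
{"api": "apply_moves", "payload": {
  "plan": [
    {"grip": 1.0,"offset": [0,0,0],"spin": 0},
    {"grip": 1.0,"offset": [0,0,0],"spin": 0},
    {"grip": 1.0,"offset": [0,0,0],"spin": 0},
    {"grip": 1.0,"offset": [0,0,0],"spin": 0},
    {"grip": 1.0,"offset": [0,0,0],"spin": 0}
  ]
}}

```text
time_s: 13.3
tcp_pos: [0.4495, -0.0405, 0.1992]
ee_rot: [[-0.984, 0.179, -0.002], [0.179, 0.984, -0.0], [0.002, -0.001, -1.0]]
wrist_force: [0.1, 0.1, 0.8]
gripper_width: 1.001
gripper_force: 0.0
```

Request:
{"api": "apply_moves", "payload": {
  "plan": [
    {"grip": 1.0,"offset": [0,0,0],"spin": 0},
    {"grip": 1.0,"offset": [0,0,0],"spin": 0},
    {"grip": 1.0,"offset": [0,0,0],"spin": 0},
    {"grip": 1.0,"offset": [0,0,0],"spin": 0},
    {"grip": 1.0,"offset": [0,0,0],"spin": 0}
  ]
}}

```text
time_s: 13.8
tcp_pos: [0.4497, -0.0404, 0.2]
ee_rot: [[-0.984, 0.179, 0.0], [0.179, 0.984, -0.0], [-0.0, -0.0, -1.0]]
wrist_force: [0.4, -0.2, -0.6]
gripper_width: 1.001
gripper_force: 0.0
```

```bash
python3 -c "
from h import *
rel()
s=snap('side','s6')
I=[s['img'].astype(float)]
for i in range(8): I.append(r.capture('side')['img'].astype(float))
print([np.abs(i-I[0])[165:235,230:300].mean().round(2) for i in I],[np.abs(i-I[0])[330:400,30:100].mean().round(2) for i in I])
c=cv2.resize(s['img'][165:235,230:300],None,fx=8,fy=8,interpolation=cv2.INTER_CUBIC);cv2.imwrite('pics/c7.png',c)
"
```

```text
t 13.8 bar in cup frame mm [165.9   0.2  35.6] F(e,n,z) [ 0.41 -0.12 -0.58] w 1.001
[np.float64(0.0), np.float64(0.91), np.float64(0.9), np.float64(0.91), np.float64(0.93), np.float64(0.91), np.float64(0.92), np.float64(0.93), np.float64(0.9)] [np.float64(0.0), np.float64(0.99), np.float64(0.99), np.float64(0.99), np.float64(0.98), np.float64(0.97), np.float64(0.98), np.float64(0.99), np.float64(1.0)]
```

View pics/c7.png

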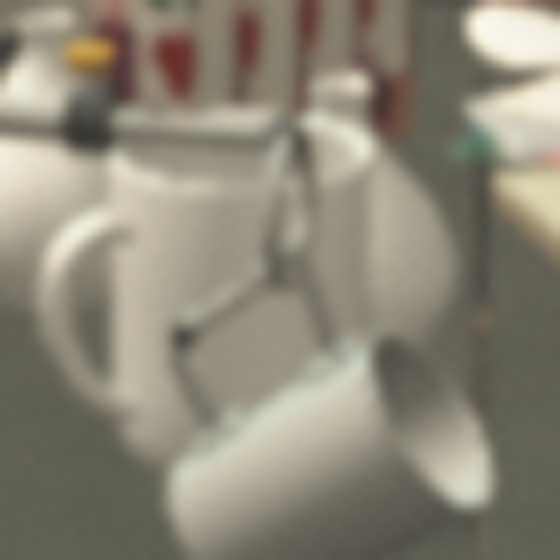

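The picture shows the cup hanging from the ring. Its seat under the loop's corner is at about (285,265), and the gate runs straight from the hinge at (185,335) to the corner, so it is shut. Repeat frames differ only by noise, so the cup is still.

```bash
python3 -c "
from station import r
print(r.finish_job())"
```

```text
the job is handed in; nothing more can be done
None
```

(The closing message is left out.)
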